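Load the receipt printer with the roll that fits

ROBOT

A 6-joint arm with a two-finger parallel gripper is mounted at the origin on the work surface. World frame = base frame: x ahead of the robot, y to its left, z up, the work surface at z = 0. Lengths are in m, angles in rad, forces in N, time in s.
With the tool pointing down it reaches from about 0.3 to 0.875 m from the base axis. Payload 6.4 kg.
Tool frame: the origin (TCP) lies at the very end of the fingers, on their centre line; the grasp point (between the pads) lies 19 mm behind it (manip.tcp_to_grasp is the distance from the TCP to the grasp point, in m); z points along the fingers, y is the line along which they close (so a half turn about z gives the same grasp; the last joint's range is limited). The gripper opens to 85 mm and grips with 20 to 120 N. Pads are 22 mm wide; open, the fingers measure 114 mm over their backs; the gripper's body (76 mm by 85 mm) begins 54 mm behind the grasp point. The pads swing forward as they close: fully open they stand 13 mm farther back than shut.
Start: joints at [0.91, 0.181, 1.607, -0, 1.354, -0.206], TCP at [0.253, 0.517, 0.231] pointing down, gripper open.
Joint ranges: [-2.99, 2.99], [-0.89, 2.07], [0.3, 2.58], [-1.14, 4.28], [0, 2.63], [-3.12, 3.12]. Speed limits (rad/s): [2.57, 2.57, 3.01, 3.14, 3.14, 3.14].

INTERFACE

Orientations are given as a unit quaternion [x, y, z, w].
In Python, from workcell import status, vision, job, manip gives the robot as it stands.
- The arm moves only by the tool carry_out, never from a script. Its argument "motion" is a list of rows, each an object of numbers: "hand": the opening, from -1 (shut) to 1 (fully open); "dx", "dy", "dz": the shift along the tool's x, y, z in cm; "roll": the turn about the tool's z in degrees. A call has 1 to 8 rows; each row shifts and turns the commanded pose from where the row before left it, along the tool's axes as they then stand; what a row does not reach is not made up. A row lasts 1/8 s, in which the tool goes at most 62.5 mm and 10.7 degrees, less where a joint would pass 70% of its speed; a pose out of reach is approached as far as the arm can. A call with a gripper value outside its range is refused whole. The fingers move at their own pace and stop on an object; "newtons" is the grip in N (left out, the last holds). Time passes only in rows, so rows that do not move let the fingers close. It gives the time, the measured TCP pose, the force, the opening and the grip force at its end, in the units of the state.
- status.get_obs(): the state, without advancing time (a new reading comes with each control period).
- vision.read_camera(name): name is "scene" or "top"; returns the picture (480x640x3 uint8, red, green, blue); there is no depth.
- vision.camera_model(name): a dict with "mtx" (3x3 intrinsics, pixels), "k1" (the pictures are not rectified: a ray, as slopes to the right and down, at radius r is drawn at 1 + k1 r^2 times it, then the intrinsics apply), "view" (4x4, takes a point from world to camera coordinates). Camera axes: x right, y up, looking along -z (the intrinsics and any distortion apply to the point x, -y, -z); pixel columns grow to the right and rows downward; lengths in m; the calibration is good to about 2 mm. A picture is of the moment at which its call begins. camera_model takes no time and is no camera call.
- job.job_done(): hands the job in; it is judged then, once.
The state is a dict: "t": time; "joint_pos": joint angles; "qvel": joint speeds; "joint_efforts": joint torques, N m; "eef_pos": TCP position; "eef_rot": TCP orientation; "ft_force": force on the tool from outside, world axes, zero at the start; "torque": the same for the moment, N m; "opening": finger opening in m; "grip_force": force on a finger pad.
Only numpy, scipy, OpenCV 4.12 (cv2) and the standard library are available. Lean on these libraries where they do the work, as an engineer would, in place of code of your own. Each camera call takes 0.05 s, during which the arm holds its last target. There are 200 camera calls.

TASK

Reload the receipt printer: pull its paper tray all the way out by the handle, put the one roll that properly fits the tray (the middle-sized of the three on the board; it is wide, so slide it across the board) into the tray through the open side, standing upright and right in against the far wall, and push the tray fully home with the roll inside. Leave the other two rolls standing on the board, knock no roll over, and do not disturb the other things on the desk.

Things in the scene. Friction and masses are not known exactly. Their poses are not given: they have to be found in the camera images.
- printer: black receipt printer fixed on the desk, 190 deep x 150 wide x 100 high (mm). Origin on the desk under the middle of its front face; x runs from the front into the printer, y to its left (towards the board), z up. Tray opening in the front: y -47 to 47, headroom up to z 85
- board (a point): point on the top of the 15 mm thick brown wooden loading board fixed left of the printer, at x -60, y 200, z 15 in the printer's frame (mm), whose axes it has. The board covers printer x -245 to 0 for y 51 to 350, and x 0 to 125 for y 77 to 350
- tray (a joint): grey tray sliding out of the printer's front (its -x) like a drawer: 0 = home, 0.105 m = fully out at the stop; stays where left. Front panel 94 wide, 8 thick, z 8 to 90 mm. Open on the left (+y), where it passes the board's edge with a 4 mm gap. Inside 90 mm long in x (front panel to 40 mm high rear wall), 90 mm wide in y (40 mm high right wall to open left edge)
- tray_seat (a point): point on the tray's floor (z 13.5 mm, 1.5 below the board's top), midway between front panel and rear wall, 43 mm from the right wall's inner face, 47 mm from the open left edge; at printer x = 45 mm minus the joint value, y 0; moves with the tray; axes as the printer's
- tray_handle (a point): middle of the steel bar handle of the tray: the bar runs along y, 70 mm long, 10 mm thick, its axis 45 mm in front of the front panel, 68 mm above the desk; moves with the tray; axes as the printer's
- roll_small: receipt roll, a solid white paper cylinder standing on end on the board, 66 mm diameter, 57 mm tall, grey core in its top; origin at the centre of its underside, z up its axis; the smallest of the three, too small for the tray
- roll_medium: receipt roll, a solid white paper cylinder standing on end on the board, 80 mm diameter, 57 mm tall, grey core in its top; origin at the centre of its underside, z up its axis; the middle one of the three, the right size for the tray
- roll_large: receipt roll, a solid white paper cylinder standing on end on the board, 95 mm diameter, 57 mm tall, grey core in its top; origin at the centre of its underside, z up its axis; the largest of the three, does not go into the tray
- empty_core: bystander: empty grey plastic roll core, 23 mm diameter, 57 tall, standing on the board; origin under its centre
- stamp: bystander: hand stamp with a round wooden grip, 34 x 34 x 61, on the board; origin under its centre
- calculator: bystander: grey desk calculator 150 x 105 x 18; origin under its centre
- stapler: bystander: black stapler 140 x 34 x 44 lying to the right of the printer; origin under its centre
- pen_cup: bystander: black pen cup with pens, 76 diameter, 150 tall; origin under its centre
- glove_box: bystander: white and green carton 110 x 220 x 75; origin under its centre
- mouse: bystander: black computer mouse, 104 x 62 x 32; origin under its centre

How it is judged:
By the outcome, as a careful person would: the job done as asked, in the order asked, and still so for the second after the job is handed in, with the robot touching nothing.
It also fails if it takes over 72 s, if anything falls off the work surface, if the arm or the gripper's body presses on something with over 40 N, if the wrist force passes 120 N, or if a joint passes its speed limit or range.

## Working session

There is one attempt and no reset: what is moved stays moved. The work goes in short steps, Python scripts to look and compute and a tool call to move; the robot and the scene stay as the last step left them, time stands still between calls to the robot, and variables do not carry over. Pictures are saved under pics/ and viewed, at most 13 in all, crops included, and the job is handed in when it is done.

Besides the shell and the picture viewer there is one more tool, called after ">>>" by a JSON object that holds its "method" and its "body". carry_out: Moves the arm, as the interface text tells. Its arguments: {"type":"object","properties":{"motion":{"type":"array","items":{"type":"object","properties":{"hand":{"type":"number"},"dx":{"type":"number"},"dy":{"type":"number"},"dz":{"type":"number"},"roll":{"type":"number"}}}},"newtons":{"type":"number"}},"required":["motion"]}

```bash
mkdir -p pics
python3 - <<'E'
from workcell import status, vision
import cv2,json
for n in("scene","top"):
    cv2.imwrite(f"pics/{n}0.png",vision.read_camera(n)[:,:,::-1])
    m=vision.camera_model(n);print(n,m)
print(status.get_obs())
E
```

```text
scene {'mtx': array([[564.44641209,   0.        , 318.41937329],
       [  0.        , 564.44641209, 230.59142678],
       [  0.        ,   0.        ,   1.        ]]), 'k1': 0.06285782643469177, 'view': array([[-0.53516392,  0.84467369, -0.0112219 ,  0.29815276],
       [-0.48807549, -0.29833514,  0.82023073,  0.21112426],
       [ 0.68947943,  0.44443503,  0.57192273, -1.82735483],
       [ 0.        ,  0.        ,  0.        ,  1.        ]])}
top {'mtx': array([[603.00899718,   0.        , 316.2700408 ],
       [  0.        , 603.00899718, 239.94157601],
       [  0.        ,   0.        ,   1.        ]]), 'k1': -0.20901210357176456, 'view': array([[ 0.0023382 , -0.99999414, -0.00250147,  0.00573032],
       [ 0.99436822,  0.00205999,  0.1059604 , -0.56082434],
       [-0.10595462, -0.00273514,  0.9943672 , -1.93241739],
       [ 0.        ,  0.        ,  0.        ,  1.        ]])}
{'t': 0.1, 'joint_pos': array([ 9.09687844e-01,  1.81477588e-01,  1.60788967e+00,  2.92464925e-06,
        1.35381851e+00, -2.06330922e-01]), 'qvel': array([-0.00063586, -0.00131321, -0.00327924, -0.00068433, -0.00038322,
        0.0004171 ]), 'joint_efforts': array([ 1.64268276e-04, -4.45877981e+01, -3.52239060e+01, -4.86583122e-04,
        4.19435717e-03, -3.16989954e-06]), 'eef_pos': array([0.25226577, 0.51615861, 0.23047702]), 'eef_rot': array([ 2.25434529e-01,  9.74257994e-01, -7.22203129e-04, -3.36048001e-04]), 'ft_force': array([0.40003882, 0.42215379, 0.50613015]), 'torque': array([-0.03371277, -0.05967013, -0.01980001]), 'grip_force': 0.0, 'opening': 0.08547641152733468}
```

View pics/top0.png

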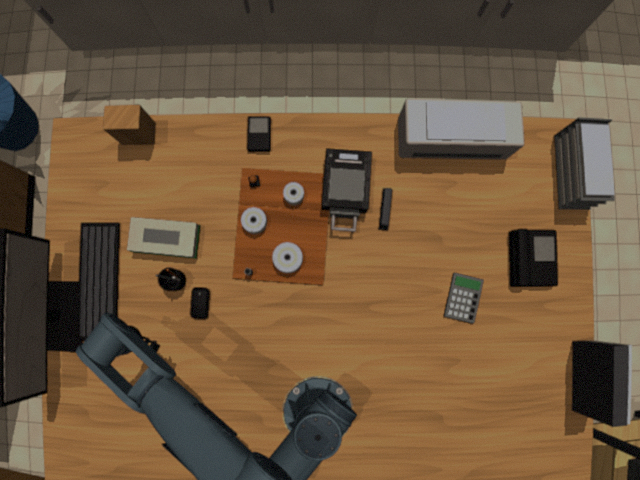

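View pics/scene0.png

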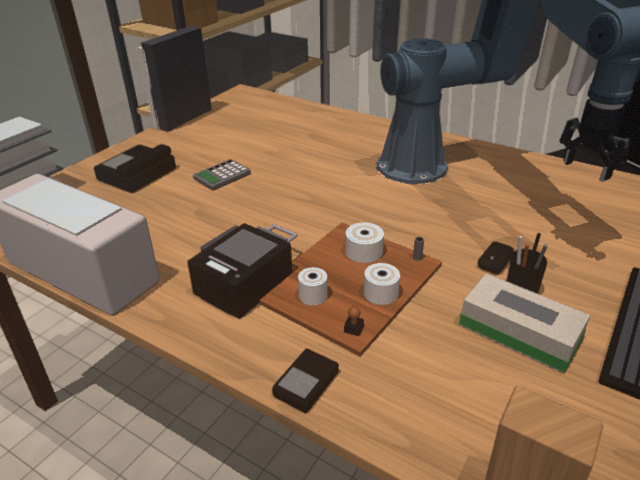

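The top view shows the small roll at (293,193), medium at (253,221), large at (287,257), the handle at about (344,228), the empty core at (248,272) and the stamp at (254,181). I'll enlarge that region.

```bash
cat > h.py <<'E'
import numpy as np,cv2
from workcell import status,vision
from scipy.optimize import least_squares
def proj(n,P):
    m=vision.camera_model(n);P=np.atleast_2d(P);c=P@m['view'][:3,:3].T+m['view'][:3,3]
    s=np.c_[c[:,0]/-c[:,2],-c[:,1]/-c[:,2]];s=s*(1+m['k1']*(s**2).sum(1,keepdims=True))
    K=m['mtx'];return np.c_[s[:,0]*K[0,0]+K[0,2],s[:,1]*K[1,1]+K[1,2]]
def inv(n,uv,z):
    return least_squares(lambda p:(proj(n,[p[0],p[1],z])-uv).ravel(),[.6,.1]).x
E
python3 - <<'E'
from h import *
im=cv2.imread('pics/top0.png')
c=cv2.resize(im[140:290,225:400],None,fx=4,fy=4,interpolation=cv2.INTER_CUBIC)
cv2.imwrite('pics/c0.png',c)
im2=cv2.imread('pics/scene0.png')
for n,g in(('s',(293,193)),('m',(253,221)),('l',(287,257))): print(n,inv('top',g,.072))
# white top blobs
for n,i,thr in(('top',im,150),):
    h=cv2.cvtColor(i,cv2.COLOR_BGR2HSV);w=((h[...,1]<45)&(h[...,2]>120)).astype(np.uint8)
    N,L,S,C=cv2.connectedComponentsWithStats(w)
    for k in range(1,N):
        if S[k,4]>200 and 225<C[k][0]<400 and 140<C[k][1]<290:
            cs,_=cv2.findContours((L==k).astype(np.uint8),0,cv2.CHAIN_APPROX_NONE);(cx,cy),r=cv2.minEnclosingCircle(cs[0])
            print(S[k],C[k],cx,cy,r,inv(n,(cx,cy),.072))
E
```

```text
s [0.70796589 0.0820368 ]
m [0.61691346 0.20966789]
l [0.50162728 0.09970254]
[284 182  20  20 277] [293.11552347 191.63898917] 293.15093994140625 191.867919921875 10.09972858428955 [0.71166841 0.08157942]
[241 207  25  25 430] [253.05813953 219.16046512] 252.8095245361328 219.0 12.363182067871094 [0.62338306 0.210378  ]
[273 242  29  30 643] [287.04354588 256.68584759] 287.0171813964844 256.6116027832031 14.756375312805176 [0.50286493 0.09965646]
```

View pics/c0.png

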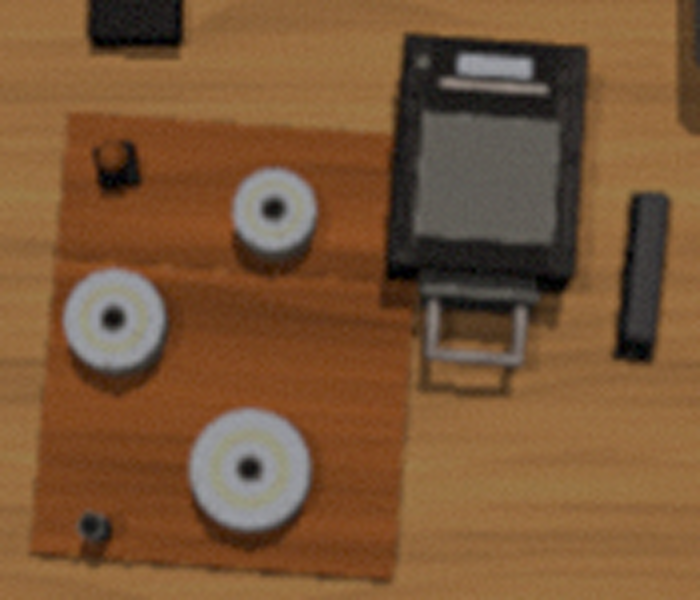

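The crop shows board corners (68,114), (390,132), (392,580), (30,553), the printer's top corners (405,35), (587,45), and the handle bar from (426,358) to (523,364). I'll fit the printer pose from these.

```bash
cat > pose.py <<'E'
from h import *
pts=np.array([(68,114),(390,132),(392,580),(30,553),(405,35),(587,45)],float)
uv=(pts+.5)/4-.5+[225,140]
M=np.array([(125,350,15),(125,77,15),(-245,51,15),(-245,350,15),(190,75,100),(190,-75,100)])/1e3
def T(p,M):
    c,s=np.cos(p[2]),np.sin(p[2]);M=np.atleast_2d(M);return np.c_[p[0]+c*M[:,0]-s*M[:,1],p[1]+s*M[:,0]+c*M[:,1],M[:,2]]
f=least_squares(lambda p:(proj('top',T(p,M))-uv).ravel(),[.63,-.05,0],loss='soft_l1')
P=f.x
E
python3 - <<'E'
from pose import *
print(P,np.degrees(P[2]));print(f.fun.reshape(-1,2).round(1))
H=T(P,[[-.053,.035,.073],[-.053,-.035,.073],[-.053,0,.068]]);print(H, (proj('top',H)-[225,140])*4)
print('seat out',T(P,[-.06,0,.0135]))
i=T(P,[[0,0,0]])[0]
for n,r in(('s',(.7117,.0816)),('m',(.6234,.2104)),('l',(.5029,.0997))):
    d=np.array(r)-P[:2];c,s=np.cos(P[2]),np.sin(P[2]);print(n,'in printer',c*d[0]+s*d[1],-s*d[0]+c*d[1])
# scene overlay
im=cv2.imread('pics/scene0.png')
c=cv2.cvtColor(im,cv2.COLOR_BGR2RGB)
for q in proj('scene',T(P,M)):cv2.drawMarker(im,tuple(int(v) for v in q.round()),(0,255,0),0,8)
for q in proj('scene',H):cv2.drawMarker(im,tuple(int(v) for v in q.round()),(0,0,255),0,6)
for r,R in(((.7117,.0816),.033),((.6234,.2104),.04),((.5029,.0997),.0475)):
    a=np.linspace(0,6.28,60);q=proj('scene',np.c_[r[0]+R*np.cos(a),r[1]+R*np.sin(a),0*a+.072]);cv2.polylines(im,[q.round().astype(int)],True,(0,0,255))
cv2.imwrite('pics/s1.png',cv2.resize(im[200:360,170:450],None,fx=2.8,fy=2.8))
E
```

```text
[ 0.65628965 -0.08260818 -0.06841877] -3.9201066871919212
[[-0.3 -0.5]
 [ 0.7  0.4]
 [ 0.3  0.2]
 [-0.3  0.3]
 [-0.8 -0.8]
 [ 0.4  0.1]]
[[ 0.60580644 -0.0440667   0.073     ]
 [ 0.60102086 -0.11390293  0.073     ]
 [ 0.60341365 -0.07898481  0.068     ]] [[429.04038878 338.08217412]
 [516.51247618 344.24290551]
 [472.52878483 341.97197385]]
seat out [[ 0.59643003 -0.07850626  0.0135    ]]
s in printer 0.044054551003896346 0.16761214023303972
m in printer -0.05284432154808853 0.29007412820544765
l in printer -0.16549434362593812 0.1713950966713979
```

View pics/s1.png

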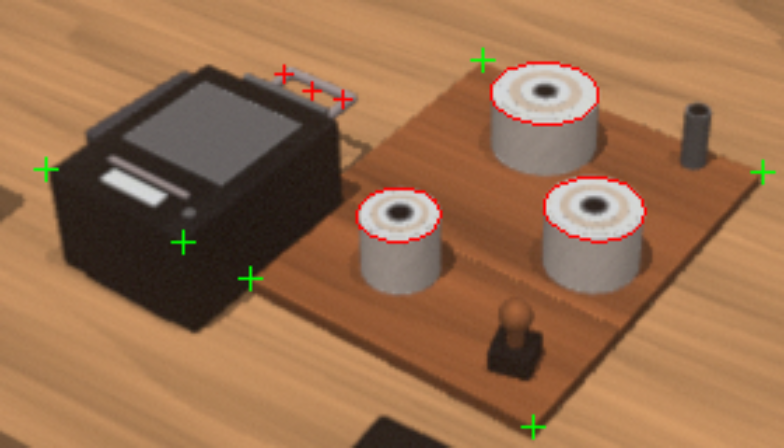

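The overlay agrees well, though the bar sits about 1 cm further out than "home" predicts, so I'll measure it directly. Rolling the tool first lines its axes up with the printer (tool y along printer x, tool x along printer y).

>>> {"method": "carry_out", "body": {"motion": [{"roll": 8.5,"hand": -0.2},{"roll": 8.5},{"roll": 8.5},{"roll": 8.5},{"roll": 8.5},{"roll": 8.5},{"roll": 8.5},{"roll": 8.3}]}}

```text
validation failed for argument at $.mo...
```

```bash
cat > rel.py <<'E'
from pose import *
def tool():
    o=status.get_obs();x,y,z,w=o['eef_rot']
    from scipy.spatial.transform import Rotation as R
    A=R.from_quat(o['eef_rot']).as_matrix();return o,A
def go(t):
    o,A=tool();return (A.T@(np.array(t)-o['eef_pos'])*100).round(2)
def pf(p):
    d=np.array(p[:2])-P[:2];c,s=np.cos(P[2]),np.sin(P[2]);return (np.array([c*d[0]+s*d[1],-s*d[0]+c*d[1]])*1000).round(1)
E
python3 - <<'E'
from rel import *
e=[inv('top',((np.array(q)+.5)/4-.5)+[225,140],.070) for q in((426,358),(523,364))]
b=np.mean(e,0);print(e,b,pf(b))
o,A=tool();print(o['t'],o['eef_pos'],o['opening'],A.round(3),'yaw of y',np.degrees(np.arctan2(A[1,1],A[0,1])))
print(go([b[0],b[1],.15]))
E
```

```text
[array([ 0.59136413, -0.04050218]), array([ 0.58671835, -0.11800316])] [ 0.58904124 -0.07925267] [-67.3  -1.2]
0.1 [0.25226577 0.51615861 0.23047702] 0.08547641152733468 [[-0.898  0.439 -0.001]
 [ 0.439  0.898 -0.001]
 [ 0.    -0.002 -1.   ]] yaw of y 63.94314365412745
[-56.41 -38.68   8.09]
```

>>> {"method": "carry_out", "body": {"motion": [{"dx": 0,"dy": 0,"dz": 0,"roll": 8.5,"hand": -0.2},{"dx": 0,"dy": 0,"dz": 0,"roll": 8.5,"hand": -0.2},{"dx": 0,"dy": 0,"dz": 0,"roll": 8.5,"hand": -0.2},{"dx": 0,"dy": 0,"dz": 0,"roll": 8.5,"hand": -0.2},{"dx": 0,"dy": 0,"dz": 0,"roll": 8.5,"hand": -0.2},{"dx": 0,"dy": 0,"dz": 0,"roll": 8.5,"hand": -0.2},{"dx": 0,"dy": 0,"dz": 0,"roll": 8.5,"hand": -0.2},{"dx": 0,"dy": 0,"dz": 0,"roll": 8.3,"hand": -0.2}], "newtons": 40}}

```text
t: 1.1
eef_pos: [0.2523, 0.5163, 0.2307]
eef_rot: [0.732, 0.681, -0.001, 0.0]
ft_force: [0.0, 0.5, 0.2]
opening: 0.0343
grip_force: 0.0
```

Run:
```python
from rel import *
o,A=tool();print(o['t'],o['eef_pos'],o['opening'],'yaw of y',np.degrees(np.arctan2(A[1,1],A[0,1])))
print(go([.589,-.079,.15]))
```

```text
1.1 [0.252346   0.51630411 0.23074115] 0.03432611685851956 yaw of y -4.133709116167622
[-56.94  37.87   8.1 ]
```

>>> {"method": "carry_out", "body": {"motion": [{"dx": -4.5,"dy": 3,"dz": 0,"roll": 0,"hand": -0.2},{"dx": -4.5,"dy": 3,"dz": 0,"roll": 0,"hand": -0.2},{"dx": -4.5,"dy": 3,"dz": 0,"roll": 0,"hand": -0.2},{"dx": -4.5,"dy": 3,"dz": 0,"roll": 0,"hand": -0.2},{"dx": -4.5,"dy": 3,"dz": 0,"roll": 0,"hand": -0.2},{"dx": -4.5,"dy": 3,"dz": 0,"roll": 0,"hand": -0.2},{"dx": -4.5,"dy": 3,"dz": 0,"roll": 0,"hand": -0.2},{"dx": -4.5,"dy": 3,"dz": 0,"roll": 0,"hand": -0.2}]}}

```text
t: 2.1
eef_pos: [0.4682, 0.1396, 0.2311]
eef_rot: [0.731, 0.683, -0.0, -0.0]
ft_force: [0.3, -0.2, 0.0]
opening: 0.0347
grip_force: 0.0
```

>>> {"method": "carry_out", "body": {"motion": [{"dx": -4.2,"dy": 2.8,"dz": 0,"roll": 0,"hand": -0.2},{"dx": -4.2,"dy": 2.8,"dz": 0,"roll": 0,"hand": -0.2},{"dx": -4.2,"dy": 2.8,"dz": 0,"roll": 0,"hand": -0.2},{"dx": -4.2,"dy": 2.8,"dz": 0,"roll": 0,"hand": -0.2},{"dx": -4.2,"dy": 2.7,"dz": 0,"roll": 0,"hand": -0.2},{"dx": 0,"dy": 0,"dz": 3,"roll": 0,"hand": -0.2},{"dx": 0,"dy": 0,"dz": 5,"roll": 0,"hand": -0.2},{"dx": 0,"dy": 0,"dz": 0,"roll": 0,"hand": -0.2}]}}

```text
t: 3.1
eef_pos: [0.5888, -0.0766, 0.1466]
eef_rot: [0.731, 0.683, -0.002, -0.004]
ft_force: [0.4, -0.4, 0.2]
opening: 0.0343
grip_force: 0.0
```

Run:
```python
from rel import *
o,A=tool();print(o['t'],o['eef_pos'],o['opening'],'yaw of y',np.degrees(np.arctan2(A[1,1],A[0,1])))
print(go([.589,-.079,.049]))
cv2.imwrite('pics/s2.png',cv2.resize(vision.read_camera('scene')[170:330,170:450,::-1],None,fx=2.8,fy=2.8))
```

```text
3.1 [ 0.58878475 -0.07663784  0.14657732] 0.03430118664598845 yaw of y -3.8770504205705825
[-0.26  0.13  9.76]
```

View pics/s2.png

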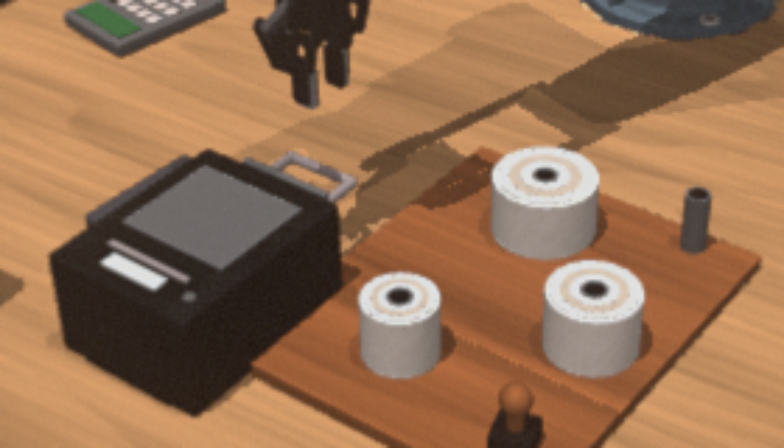

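The gripper hangs open over the handle bar, which is at about (320,168) in this crop, and everything else is undisturbed. Descending.

>>> {"method": "carry_out", "body": {"motion": [{"dx": -0.25,"dy": 0,"dz": 3,"roll": 0,"hand": -0.2},{"dx": 0,"dy": 0,"dz": 2.5,"roll": 0,"hand": -0.2},{"dx": 0,"dy": 0,"dz": 1.5,"roll": 0,"hand": -0.2},{"dx": 0,"dy": 0,"dz": 1.5,"roll": 0,"hand": -0.2},{"dx": 0,"dy": 0,"dz": 1.2,"roll": 0,"hand": -0.2},{"dx": 0,"dy": 0,"dz": 0,"roll": 0,"hand": -0.2}]}}

```text
t: 3.9
eef_pos: [0.5917, -0.0799, 0.0535]
eef_rot: [0.73, 0.683, -0.0, -0.001]
ft_force: [0.9, -0.1, 0.1]
opening: 0.0345
grip_force: 0.0
```

>>> {"method": "carry_out", "body": {"motion": [{"dx": 0,"dy": 0,"dz": 0,"roll": 0,"hand": -0.5},{"dx": 0,"dy": 0,"dz": 0,"roll": 0,"hand": -0.9},{"dx": 0,"dy": 0,"dz": 0,"roll": 0,"hand": -1},{"dx": 0,"dy": 0,"dz": 0,"roll": 0,"hand": -1}]}}

```text
t: 4.4
eef_pos: [0.5927, -0.0803, 0.0551]
eef_rot: [0.731, 0.683, 0.0, 0.001]
ft_force: [-1.9, 0.7, 5.8]
opening: 0.0083
grip_force: 39.3
```

>>> {"method": "carry_out", "body": {"motion": [{"dx": 0,"dy": -0.6,"dz": 0,"roll": 0,"hand": -1},{"dx": 0,"dy": -1.1,"dz": 0,"roll": 0,"hand": -1},{"dx": 0,"dy": -1.2,"dz": 0,"roll": 0,"hand": -1},{"dx": 0,"dy": -1.2,"dz": 0,"roll": 0,"hand": -1},{"dx": 0,"dy": -1.2,"dz": 0,"roll": 0,"hand": -1},{"dx": 0,"dy": -1.2,"dz": 0,"roll": 0,"hand": -1},{"dx": 0,"dy": -1.0,"dz": 0,"roll": 0,"hand": -1},{"dx": 0,"dy": 0,"dz": 0,"roll": 0,"hand": -1}]}}

```text
t: 5.4
eef_pos: [0.5165, -0.075, 0.055]
eef_rot: [0.731, 0.683, -0.0, 0.0]
ft_force: [-1.7, 1.7, 8.2]
opening: 0.0083
grip_force: 40.1
```

>>> {"method": "carry_out", "body": {"motion": [{"dx": 0,"dy": -0.5,"dz": 0,"roll": 0,"hand": -1},{"dx": 0,"dy": -0.4,"dz": 0,"roll": 0,"hand": -1},{"dx": 0,"dy": -0.4,"dz": 0,"roll": 0,"hand": -1},{"dx": 0,"dy": -0.3,"dz": 0,"roll": 0,"hand": -1},{"dx": 0,"dy": 0,"dz": 0,"roll": 0,"hand": -1}]}}

```text
t: 6.02
eef_pos: [0.5013, -0.074, 0.055]
eef_rot: [0.731, 0.683, 0.0, 0.0]
ft_force: [-0.5, 1.5, 8.3]
opening: 0.0086
grip_force: 40.1
```

>>> {"method": "carry_out", "body": {"motion": [{"dx": 0,"dy": -0.4,"dz": 0,"roll": 0,"hand": -1},{"dx": 0,"dy": -0.3,"dz": 0,"roll": 0,"hand": -1},{"dx": 0,"dy": -0.3,"dz": 0,"roll": 0,"hand": -1},{"dx": 0,"dy": 0,"dz": 0,"roll": 0,"hand": -1}]}}

```text
t: 6.52
eef_pos: [0.4969, -0.0737, 0.0552]
eef_rot: [0.731, 0.682, 0.005, 0.005]
ft_force: [24.8, 2.9, -16.7]
opening: 0.0085
grip_force: 39.0
```

>>> {"method": "carry_out", "body": {"motion": [{"dx": 0,"dy": 0.5,"dz": 0,"roll": 0,"hand": -1},{"dx": 0,"dy": 0,"dz": 0,"roll": 0,"hand": -0.3},{"dx": 0,"dy": 0,"dz": 0,"roll": 0,"hand": -0.2},{"dx": 0,"dy": 0,"dz": 0,"roll": 0,"hand": -0.2},{"dx": 0,"dy": 0,"dz": -4,"roll": 0,"hand": -0.2},{"dx": 0,"dy": 0,"dz": -6,"roll": 0,"hand": -0.1},{"dx": 0,"dy": 0,"dz": -3,"roll": 0,"hand": -0.1}]}}

```text
t: 7.4
eef_pos: [0.4974, -0.0741, 0.1874]
eef_rot: [0.731, 0.683, 0.001, 0.002]
ft_force: [0.2, 0.6, -1.1]
opening: 0.0385
grip_force: 0.0
```

Run:
```python
from rel import *
print(pf([.4970,-.0737]))
o,A=tool();print(o['t'],o['eef_pos'],o['opening'],'yaw of y',np.degrees(np.arctan2(A[1,1],A[0,1])),pf(o['eef_pos']))
im=vision.read_camera('top')[:,:,::-1].copy()
for j in(.095,.105):
  q=proj('top',T(P,[[-j-.053,.035,.073],[-j-.053,-.035,.073],[-j,.045,.04],[.09-j,-.043,.04]]));print(((q-[225,140])*4).round())
cv2.imwrite('pics/c3.png',cv2.resize(im[140:290,225:400],None,fx=4,fy=4,interpolation=cv2.INTER_CUBIC))
```

```text
[-159.5   -2. ]
7.4 [ 0.49735308 -0.07413309  0.18737077] 0.0385102307588918 yaw of y -3.861387153170176 [-159.1   -2.4]
[[421. 456.]
 [509. 463.]
 [412. 394.]
 [528. 292.]]
[[420. 469.]
 [508. 475.]
 [411. 406.]
 [527. 304.]]
```

View pics/c3.png

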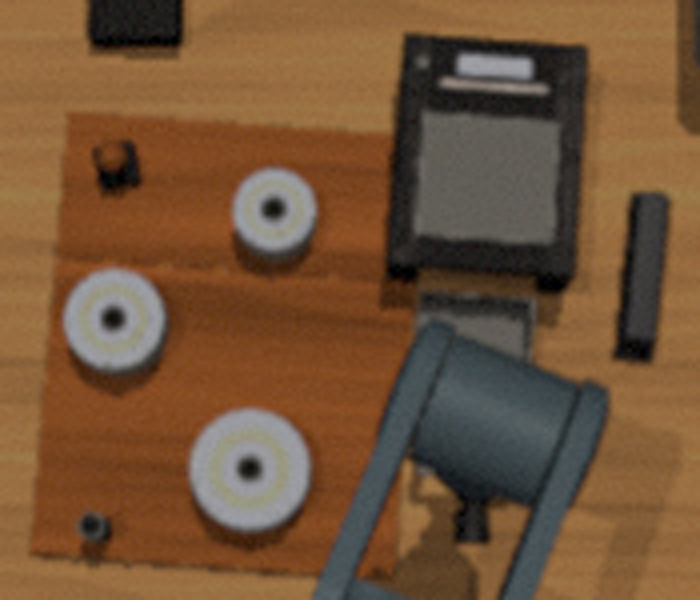

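The tray is out: the rear wall shows at (475,300) clear of the printer front, and the stop was felt at -159.5 mm (model -158). All rolls are unmoved. Next I go to the left of the medium roll and use the two spread fingers as a cradle.

>>> {"method": "carry_out", "body": {"motion": [{"dx": 5,"dy": 1.5,"dz": 0,"roll": 0,"hand": -0.1},{"dx": 5,"dy": 1.5,"dz": 0,"roll": 0,"hand": -0.1},{"dx": 5,"dy": 1.5,"dz": 0,"roll": 0,"hand": -0.1},{"dx": 5,"dy": 1.5,"dz": 0,"roll": 0,"hand": -0.1},{"dx": 5,"dy": 1.5,"dz": 0,"roll": 0,"hand": -0.1},{"dx": 5,"dy": 1.5,"dz": 0,"roll": 0,"hand": -0.1},{"dx": 5,"dy": 1.5,"dz": 0,"roll": 0,"hand": -0.1},{"dx": 1,"dy": 0,"dz": 0,"roll": 0,"hand": -0.1}]}}

```text
t: 8.45
eef_pos: [0.6251, 0.2812, 0.183]
eef_rot: [0.729, 0.684, -0.0, -0.0]
ft_force: [0.2, -0.1, 1.0]
opening: 0.0383
grip_force: 0.0
```

Run:
```python
from rel import *
o,A=tool();print(o['t'],o['eef_pos'],o['opening'],'yaw of y',np.degrees(np.arctan2(A[1,1],A[0,1])),pf(o['eef_pos']))
print(go(T(P,[-.054,.360,.026])[0]))
im=vision.read_camera('top');h=cv2.cvtColor(im,cv2.COLOR_RGB2HSV);w=((h[...,1]<45)&(h[...,2]>120)).astype(np.uint8)
N,L,S,C=cv2.connectedComponentsWithStats(w)
print([(S[k],C[k]) for k in range(1,N) if S[k,4]>200 and 225<C[k][0]<400 and 140<C[k][1]<290])
# glove box: pale region
b=im[200:270,120:210];cv2.imwrite('pics/full.png',cv2.resize(im[140:290,115:290,::-1],None,fx=4,fy=4))
```

```text
8.45 [0.62511293 0.28117792 0.18301859] 0.03832947296141805 yaw of y -3.6861326301319775 [-56.  360.8]
[-0.08  0.21 15.7 ]
[(array([284, 182,  20,  20, 280], dtype=int32), array([293.11428571, 191.63571429])), (array([241, 208,  25,  24, 236], dtype=int32), array([253.38983051, 219.68644068])), (array([273, 243,  29,  29, 522], dtype=int32), array([287.50957854, 256.82375479]))]
```

View pics/full.png

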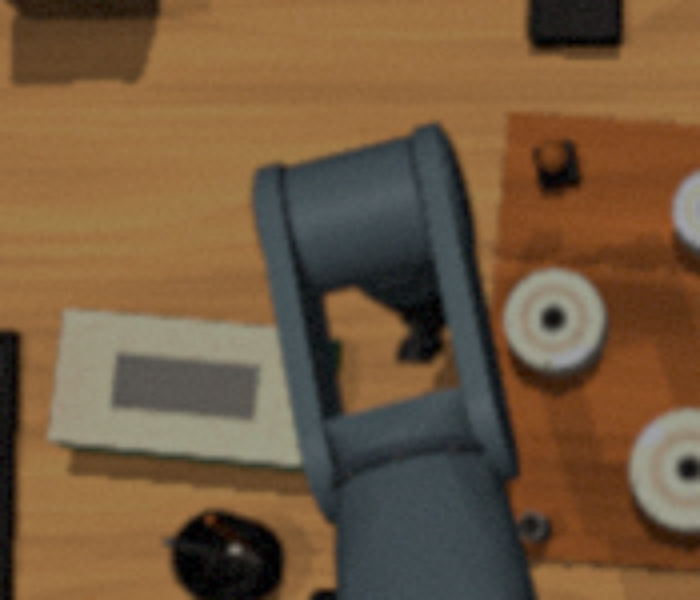

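The gripper is over the gap between the glove box (right edge at ~(340,350)) and the medium roll at (553,320), with about 5 cm clearance. Descending.

>>> {"method": "carry_out", "body": {"motion": [{"dx": 0,"dy": 0.2,"dz": 5,"roll": 0,"hand": -0.1},{"dx": 0,"dy": 0,"dz": 5,"roll": 0,"hand": -0.1},{"dx": 0,"dy": 0,"dz": 3.5,"roll": 0,"hand": -0.1},{"dx": 0,"dy": 0,"dz": 2,"roll": 0,"hand": -0.1},{"dx": 0,"dy": 0,"dz": 0,"roll": 0,"hand": -0.1}]}}

```text
t: 9.12
eef_pos: [0.6263, 0.2772, 0.0279]
eef_rot: [0.731, 0.683, -0.001, -0.001]
ft_force: [0.1, 0.3, 0.8]
opening: 0.0387
grip_force: 0.0
```

>>> {"method": "carry_out", "body": {"motion": [{"dx": -0.8,"dy": 0,"dz": 0,"roll": 0,"hand": -0.1},{"dx": -0.8,"dy": 0,"dz": 0,"roll": 0,"hand": -0.1},{"dx": -0.6,"dy": 0,"dz": 0,"roll": 0,"hand": -0.1},{"dx": -0.6,"dy": 0,"dz": 0,"roll": 0,"hand": -0.1},{"dx": -0.6,"dy": 0,"dz": 0,"roll": 0,"hand": -0.1},{"dx": -0.6,"dy": 0,"dz": 0,"roll": 0,"hand": -0.1},{"dx": -0.6,"dy": 0,"dz": 0,"roll": 0,"hand": -0.1},{"dx": -0.6,"dy": 0,"dz": 0,"roll": 0,"hand": -0.1}]}}

```text
t: 10.12
eef_pos: [0.6243, 0.2264, 0.0297]
eef_rot: [0.73, 0.683, 0.001, 0.0]
ft_force: [0.2, 4.6, 5.1]
opening: 0.0384
grip_force: 2.7
```

Run:
```python
from rel import *
o,A=tool();print(o['t'],o['eef_pos'],o['opening'],'yaw of y',np.degrees(np.arctan2(A[1,1],A[0,1])),pf(o['eef_pos']))
print(go(T(P,[-.0615,.20,.026])[0]))
```

```text
10.125 [0.62432896 0.22637515 0.02972868] 0.038401093873397636 yaw of y -3.8502393250661964 [-53.  306.1]
[-10.61  -0.86   0.37]
```

>>> {"method": "carry_out", "body": {"motion": [{"dx": -0.8,"dy": -0.1,"dz": 0,"roll": 0,"hand": -0.1},{"dx": -0.8,"dy": -0.1,"dz": 0,"roll": 0,"hand": -0.1},{"dx": -0.8,"dy": -0.1,"dz": 0,"roll": 0,"hand": -0.1},{"dx": -0.8,"dy": -0.1,"dz": 0,"roll": 0,"hand": -0.1},{"dx": -0.8,"dy": -0.1,"dz": 0,"roll": 0,"hand": -0.1},{"dx": -0.8,"dy": -0.1,"dz": 0,"roll": 0,"hand": -0.1},{"dx": -0.8,"dy": -0.1,"dz": 0,"roll": 0,"hand": -0.1},{"dx": -0.8,"dy": -0.1,"dz": 0,"roll": 0,"hand": -0.1}]}}

```text
t: 11.12
eef_pos: [0.6117, 0.1627, 0.0295]
eef_rot: [0.731, 0.683, 0.0, 0.0]
ft_force: [0.9, 5.2, 6.2]
opening: 0.0382
grip_force: 3.1
```

>>> {"method": "carry_out", "body": {"motion": [{"dx": -0.8,"dy": 0,"dz": 0,"roll": 0,"hand": -0.1},{"dx": -0.8,"dy": 0,"dz": 0,"roll": 0,"hand": -0.1},{"dx": -0.8,"dy": 0,"dz": 0,"roll": 0,"hand": -0.1},{"dx": -0.8,"dy": 0,"dz": 0,"roll": 0,"hand": -0.1},{"dx": -0.8,"dy": 0,"dz": 0,"roll": 0,"hand": -0.1},{"dx": -0.6,"dy": 0,"dz": 0,"roll": 0,"hand": -0.1},{"dx": -0.4,"dy": 0,"dz": 0,"roll": 0,"hand": -0.1},{"dx": 0,"dy": 0,"dz": 0,"roll": 0,"hand": -0.1}]}}

```text
t: 12.12
eef_pos: [0.6078, 0.1123, 0.0289]
eef_rot: [0.731, 0.683, -0.001, -0.0]
ft_force: [1.0, 1.6, 1.9]
opening: 0.0386
grip_force: 1.2
```

Run:
```python
from rel import *
o,A=tool();print(o['t'],o['eef_pos'],o['opening'],'yaw of y',np.degrees(np.arctan2(A[1,1],A[0,1])),pf(o['eef_pos']))
print(go(T(P,[-.0615,.10,.029])[0]))
im=vision.read_camera('scene')[:,:,::-1]
cv2.imwrite('pics/s4.png',cv2.resize(im[170:330,170:450],None,fx=2.8,fy=2.8))
```

```text
12.125 [0.60776559 0.11234771 0.02893657] 0.03857515721744457 yaw of y -3.8820265131114278 [-61.7 191.2]
[-9.12  0.02 -0.  ]
```

View pics/s4.png

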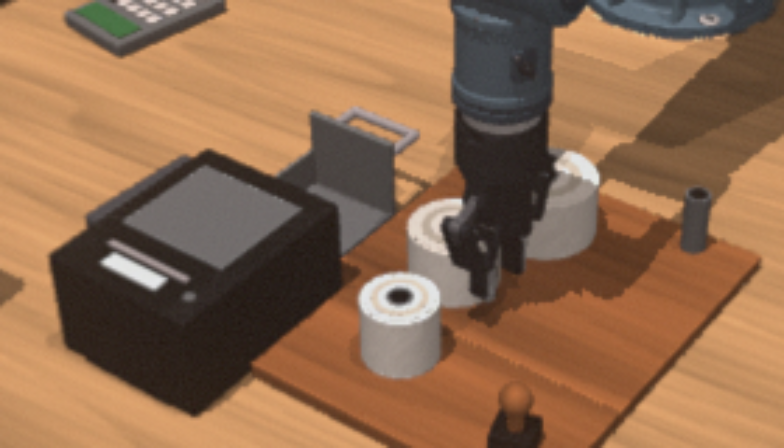

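The medium roll sits in the finger cradle at about (450,250), upright and heading for the open tray; the small and large rolls are clear.

>>> {"method": "carry_out", "body": {"motion": [{"dx": -0.8,"dy": 0,"dz": 0,"roll": 0,"hand": -0.1},{"dx": -0.8,"dy": 0,"dz": 0,"roll": 0,"hand": -0.1},{"dx": -0.8,"dy": 0,"dz": 0,"roll": 0,"hand": -0.1},{"dx": -0.8,"dy": 0,"dz": 0,"roll": 0,"hand": -0.1},{"dx": -0.8,"dy": 0,"dz": 0,"roll": 0,"hand": -0.1},{"dx": -0.6,"dy": 0,"dz": 0,"roll": 0,"hand": -0.1},{"dx": -0.6,"dy": 0,"dz": 0,"roll": 0,"hand": -0.1},{"dx": -0.6,"dy": 0,"dz": 0,"roll": 0,"hand": -0.1}]}}

```text
t: 13.18
eef_pos: [0.6043, 0.055, 0.0293]
eef_rot: [0.73, 0.683, -0.0, 0.0]
ft_force: [0.4, 1.3, -0.8]
opening: 0.0385
grip_force: 0.6
```

>>> {"method": "carry_out", "body": {"motion": [{"dx": -0.6,"dy": 0,"dz": 0,"roll": 0,"hand": -0.1},{"dx": -0.6,"dy": 0,"dz": 0,"roll": 0,"hand": -0.1},{"dx": -0.6,"dy": 0,"dz": 0,"roll": 0,"hand": -0.1},{"dx": -0.6,"dy": 0,"dz": 0,"roll": 0,"hand": -0.1},{"dx": -0.6,"dy": 0,"dz": 0,"roll": 0,"hand": -0.1},{"dx": -0.5,"dy": 0,"dz": 0,"roll": 0,"hand": -0.1},{"dx": 0,"dy": 0,"dz": 0,"roll": 0,"hand": -0.1}]}}

```text
t: 14.05
eef_pos: [0.6021, 0.0199, 0.0294]
eef_rot: [0.731, 0.683, -0.0, 0.0]
ft_force: [-0.1, 0.4, 0.6]
opening: 0.0384
grip_force: 0.1
```

```bash
cat > w.py <<'E'
from rel import *
o,A=tool();print(o['t'],o['eef_pos'],o['opening'],'yaw of y',np.degrees(np.arctan2(A[1,1],A[0,1])),pf(o['eef_pos']))
E
python3 w.py
```

```text
14.05 [0.60208944 0.01988204 0.02940082] 0.038371550626508454 yaw of y -3.8822738092542823 [-61.1  98.5]
```

>>> {"method": "carry_out", "body": {"motion": [{"dx": -0.6,"dy": 0,"dz": 0,"roll": 0,"hand": -0.1},{"dx": -0.6,"dy": 0,"dz": 0,"roll": 0,"hand": -0.1},{"dx": -0.6,"dy": 0,"dz": 0,"roll": 0,"hand": -0.1},{"dx": -0.6,"dy": 0,"dz": 0,"roll": 0,"hand": -0.1},{"dx": -0.6,"dy": 0,"dz": 0,"roll": 0,"hand": -0.1},{"dx": -0.6,"dy": 0,"dz": 0,"roll": 0,"hand": -0.1},{"dx": -0.5,"dy": 0,"dz": 0,"roll": 0,"hand": -0.1},{"dx": 0,"dy": 0,"dz": 0,"roll": 0,"hand": -0.1}]}}

```text
t: 15.05
eef_pos: [0.599, -0.0208, 0.0291]
eef_rot: [0.731, 0.683, -0.0, -0.0]
ft_force: [-1.0, 0.9, -0.4]
opening: 0.0383
grip_force: 0.0
```

>>> {"method": "carry_out", "body": {"motion": [{"dx": -0.3,"dy": 0,"dz": 0,"roll": 0,"hand": -0.1},{"dx": -0.3,"dy": 0,"dz": 0,"roll": 0,"hand": -0.1},{"dx": -0.3,"dy": 0,"dz": 0,"roll": 0,"hand": -0.1},{"dx": 0,"dy": 0,"dz": 0,"roll": 0,"hand": -0.1}]}}

```text
t: 15.55
eef_pos: [0.5987, -0.0213, 0.0293]
eef_rot: [0.731, 0.682, 0.004, -0.004]
ft_force: [3.9, 34.4, 2.0]
opening: 0.0382
grip_force: 0.6
```

```bash
python3 w.py
```

```text
15.55 [ 0.598708   -0.02131265  0.0292731 ] 0.03815350771975518 yaw of y -4.006878456411343 [-61.6  57.2]
```

>>> {"method": "carry_out", "body": {"motion": [{"dx": 1.0,"dy": 0,"dz": 0,"roll": 0,"hand": -0.1},{"dx": 0.5,"dy": 0,"dz": 0,"roll": 0,"hand": -0.1},{"dx": 0,"dy": 0,"dz": 0,"roll": 0,"hand": -0.1}]}}

```text
t: 15.92
eef_pos: [0.5998, -0.0148, 0.0294]
eef_rot: [0.73, 0.683, -0.0, 0.0]
ft_force: [0.1, 0.1, 0.6]
opening: 0.0384
grip_force: 0.0
```

Run:
```python
import w
from rel import *
im=vision.read_camera('scene')[:,:,::-1].copy()
c=cv2.resize(im[180:300,220:390],None,fx=4,fy=4,interpolation=cv2.INTER_CUBIC)
a=np.linspace(0,6.28,60)
for y,col in((-.003,(0,0,255)),(.011,(0,255,0))):
    q=proj('scene',T(P,np.c_[-.0615+.04*np.cos(a),y+.04*np.sin(a),0*a+.0705]));q=(q-[220,180])*4+1.5
    cv2.polylines(c,[q.round().astype(int)],True,col)
cv2.imwrite('pics/s5.png',c)
```

```text
15.925 [ 0.59975131 -0.014838    0.02939513] 0.038379593585952755 yaw of y -3.8447009139915096 [-61.   63.7]
```

View pics/s5.png

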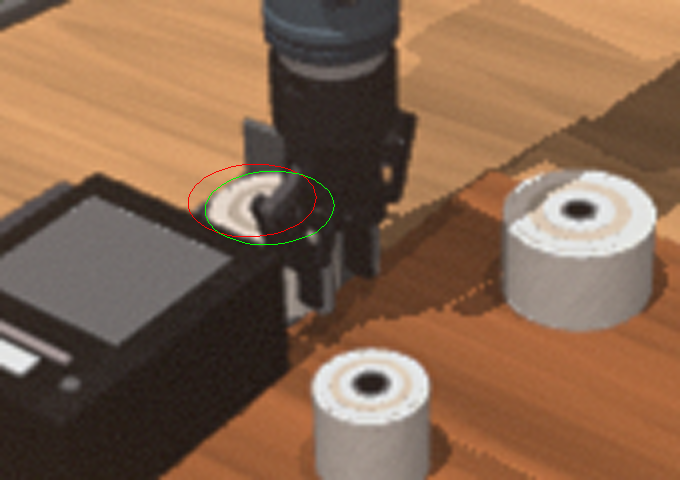

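The roll has followed the cradle to y≈11 mm, matching the green outline, so it is upright in the tray but 14 mm short of the wall (red). The gripper's linkage is blocked by the panel edge. I'll retreat, shut the fingers, turn 90° so the profile is narrow, and finish the push from a little higher.

>>> {"method": "carry_out", "body": {"motion": [{"dx": 3,"dy": 0,"dz": 0,"roll": 0,"hand": -0.1},{"dx": 2.5,"dy": 0,"dz": -1.6,"roll": 0,"hand": -0.5},{"dx": 0,"dy": 0,"dz": 0,"roll": 0,"hand": -1},{"dx": 0,"dy": 0,"dz": 0,"roll": 0,"hand": -1}]}}

```text
t: 16.48
eef_pos: [0.6033, 0.0395, 0.0451]
eef_rot: [0.731, 0.683, -0.0, 0.0]
ft_force: [0.1, -0.8, 0.1]
opening: -0.0001
grip_force: 0.0
```

Run:
```python
import w
print(w.o['joint_pos'])
```

```text
16.475 [0.60327073 0.0394534  0.04508903] -9.097767793427008e-05 yaw of y -3.877502551216624 [-61.2 118.2]
[-1.30524872e-01  4.68475930e-01  1.64873354e+00 -6.01023478e-04
  1.02442284e+00 -6.25374070e-02]
```

>>> {"method": "carry_out", "body": {"motion": [{"dx": 0,"dy": 0,"dz": 0,"roll": 10,"hand": -1},{"dx": 0,"dy": 0,"dz": 0,"roll": 10,"hand": -1},{"dx": 0,"dy": 0,"dz": 0,"roll": 10,"hand": -1},{"dx": 0,"dy": 0,"dz": 0,"roll": 10,"hand": -1},{"dx": 0,"dy": 0,"dz": 0,"roll": 10,"hand": -1},{"dx": 0,"dy": 0,"dz": 0,"roll": 10,"hand": -1},{"dx": 0,"dy": 0,"dz": 0,"roll": 10,"hand": -1},{"dx": 0,"dy": 0,"dz": 0,"roll": 10,"hand": -1}]}}

```text
t: 17.48
eef_pos: [0.6029, 0.0389, 0.0445]
eef_rot: [0.999, 0.05, -0.001, 0.0]
ft_force: [0.3, 1.1, -0.2]
opening: 0.0001
grip_force: 0.0
```

>>> {"method": "carry_out", "body": {"motion": [{"dx": 0,"dy": 0,"dz": 0,"roll": 10,"hand": -1},{"dx": 0,"dy": 1.2,"dz": 0,"roll": 0,"hand": -1},{"dx": 0,"dy": 1.2,"dz": 0,"roll": 0,"hand": -1},{"dx": 0,"dy": 1.2,"dz": 0,"roll": 0,"hand": -1},{"dx": 0,"dy": 0.6,"dz": 0,"roll": 0,"hand": -1},{"dx": 0,"dy": 0,"dz": 0,"roll": 0,"hand": -1}]}}

```text
t: 18.23
eef_pos: [0.6005, -0.0022, 0.0453]
eef_rot: [0.999, -0.034, 0.0, -0.0]
ft_force: [0.2, -0.7, 0.1]
opening: 0.0001
grip_force: 0.0
```

```bash
python3 w.py
```

```text
18.225 [ 0.60051648 -0.00218551  0.04534136] 7.981317800153775e-05 yaw of y -93.88953741051796 [-61.1  76.4]
```

Expected contact at tool y ≈ 66, final ≈ 52.

>>> {"method": "carry_out", "body": {"motion": [{"dx": 0,"dy": 0.5,"dz": 0,"roll": 0,"hand": -1},{"dx": 0,"dy": 0.4,"dz": 0,"roll": 0,"hand": -1},{"dx": 0,"dy": 0.4,"dz": 0,"roll": 0,"hand": -1},{"dx": 0,"dy": 0.4,"dz": 0,"roll": 0,"hand": -1},{"dx": 0,"dy": 0.3,"dz": 0,"roll": 0,"hand": -1},{"dx": 0,"dy": 0,"dz": 0,"roll": 0,"hand": -1}]}}

```text
t: 18.98
eef_pos: [0.5991, -0.0217, 0.0452]
eef_rot: [0.999, -0.034, -0.0, 0.0]
ft_force: [0.2, 0.6, -1.0]
opening: 0.0
grip_force: 0.4
```

>>> {"method": "carry_out", "body": {"motion": [{"dx": 0,"dy": 0.3,"dz": 0,"roll": 0,"hand": -1},{"dx": 0,"dy": 0.2,"dz": 0,"roll": 0,"hand": -1},{"dx": 0,"dy": 0,"dz": 0,"roll": 0,"hand": -1}]}}

```text
t: 19.35
eef_pos: [0.5988, -0.0267, 0.0453]
eef_rot: [0.999, -0.034, -0.0, 0.0]
ft_force: [0.5, 0.4, -0.8]
opening: -0.0
grip_force: 0.4
```

```bash
python3 w.py
```

```text
19.35 [ 0.59878348 -0.02668402  0.04526839] -4.0019531482417014e-05 yaw of y -93.86881400640836 [-61.2  51.9]
```

>>> {"method": "carry_out", "body": {"motion": [{"dx": 0,"dy": 0.2,"dz": 0,"roll": 0,"hand": -1},{"dx": 0,"dy": 0.2,"dz": 0,"roll": 0,"hand": -1},{"dx": 0,"dy": 0,"dz": 0,"roll": 0,"hand": -1}]}}

```text
t: 19.73
eef_pos: [0.5986, -0.0307, 0.0453]
eef_rot: [0.999, -0.034, 0.0, 0.0]
ft_force: [-0.4, 1.6, -0.6]
opening: -0.0002
grip_force: 0.4
```

>>> {"method": "carry_out", "body": {"motion": [{"dx": 0,"dy": 0.2,"dz": 0,"roll": 0,"hand": -1},{"dx": 0,"dy": 0,"dz": 0,"roll": 0,"hand": -1}]}}

```text
t: 19.98
eef_pos: [0.5984, -0.032, 0.0453]
eef_rot: [0.999, -0.034, 0.0, -0.0]
ft_force: [0.1, 4.4, -0.2]
opening: -0.0003
grip_force: 2.0
```

>>> {"method": "carry_out", "body": {"motion": [{"dx": 0,"dy": 0.2,"dz": 0,"roll": 0,"hand": -1},{"dx": 0,"dy": 0,"dz": 0,"roll": 0,"hand": -1}]}}

```text
t: 20.23
eef_pos: [0.5984, -0.0323, 0.0455]
eef_rot: [0.999, -0.034, 0.0, -0.002]
ft_force: [0.5, 11.1, 1.1]
opening: 0.0002
grip_force: 5.5
```

The roll is against the wall (contact force rising at y≈46). Retreating, then going in front of the handle bar.

>>> {"method": "carry_out", "body": {"motion": [{"dx": 0,"dy": -2,"dz": 0,"roll": 0,"hand": -1},{"dx": 0,"dy": -3,"dz": -1,"roll": 0,"hand": -1},{"dx": 0,"dy": 0,"dz": -5,"roll": 0,"hand": -1},{"dx": 0,"dy": 0,"dz": -5,"roll": 0,"hand": -1},{"dx": -4.5,"dy": 1,"dz": 0,"roll": 0,"hand": -1},{"dx": -4.5,"dy": 3,"dz": 0,"roll": 0,"hand": -1},{"dx": -4.5,"dy": 5,"dz": 0,"roll": 0,"hand": -1},{"dx": 0,"dy": 0,"dz": 0,"roll": 0,"hand": -1}]}}

```text
t: 21.22
eef_pos: [0.4618, -0.0636, 0.1551]
eef_rot: [0.999, -0.035, -0.001, 0.001]
ft_force: [0.3, 1.2, -0.3]
opening: 0.0
grip_force: 0.0
```

Run:
```python
import w
from rel import *
print(go(T(P,[-.192,-.001,.05])[0]))
im=vision.read_camera('scene')[:,:,::-1].copy()
c=cv2.resize(im[180:300,220:390],None,fx=4,fy=4,interpolation=cv2.INTER_CUBIC)
a=np.linspace(0,6.28,60)
q=proj('scene',T(P,np.c_[-.0615+.04*np.cos(a),-.003+.04*np.sin(a),0*a+.0705]));q=(q-[220,180])*4+1.5
cv2.polylines(c,[q.round().astype(int)],True,(0,0,255))
cv2.imwrite('pics/s6.png',c)
```

```text
21.225 [ 0.46183824 -0.06359436  0.15509288] 1.2219796838417047e-06 yaw of y -94.067822262782 [-195.3    5.7]
[ 0.34  0.65 10.51]
```

View pics/s6.png

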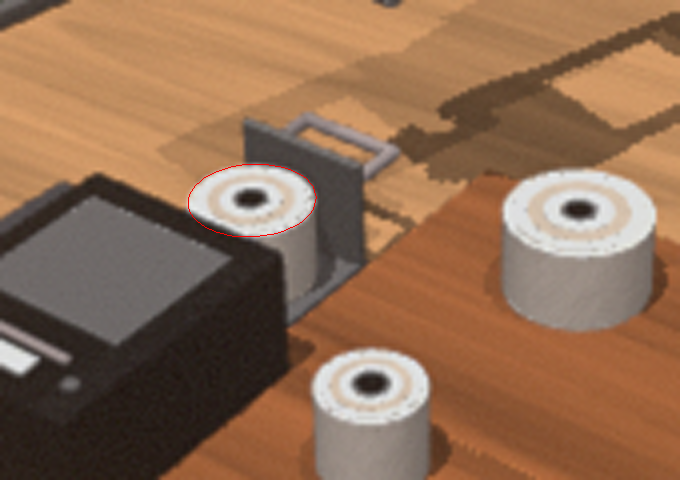

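The red outline coincides with the roll's top: it stands upright, at the far wall of the tray. Now pushing the tray home.

>>> {"method": "carry_out", "body": {"motion": [{"dx": 0,"dy": 0.6,"dz": 4,"roll": 0,"hand": -1},{"dx": 0,"dy": 0,"dz": 4,"roll": 0,"hand": -1},{"dx": 0,"dy": 0,"dz": 2.5,"roll": 0,"hand": -1},{"dx": 0,"dy": 0,"dz": 0,"roll": 0,"hand": -1},{"dx": 0.6,"dy": 0,"dz": 0,"roll": 0,"hand": -1},{"dx": 0.6,"dy": 0,"dz": 0,"roll": 0,"hand": -1},{"dx": 0.5,"dy": 0,"dz": 0,"roll": 0,"hand": -1},{"dx": 0.4,"dy": 0,"dz": 0,"roll": 0,"hand": -1}]}}

```text
t: 22.28
eef_pos: [0.4853, -0.0695, 0.0508]
eef_rot: [0.999, -0.034, 0.0, 0.0]
ft_force: [-2.5, -0.5, 0.8]
opening: -0.0002
grip_force: 0.8
```

>>> {"method": "carry_out", "body": {"motion": [{"dx": 0.5,"dy": 0,"dz": 0,"roll": 0,"hand": -1},{"dx": 0.6,"dy": 0,"dz": 0,"roll": 0,"hand": -1},{"dx": 0.7,"dy": 0,"dz": 0,"roll": 0,"hand": -1},{"dx": 0.7,"dy": 0,"dz": 0,"roll": 0,"hand": -1},{"dx": 0.7,"dy": 0,"dz": 0,"roll": 0,"hand": -1},{"dx": 0.7,"dy": 0,"dz": 0,"roll": 0,"hand": -1},{"dx": 0.7,"dy": 0,"dz": 0,"roll": 0,"hand": -1},{"dx": 0.7,"dy": 0,"dz": 0,"roll": 0,"hand": -1}]}}

```text
t: 23.28
eef_pos: [0.5382, -0.073, 0.0503]
eef_rot: [0.999, -0.034, -0.0, 0.0]
ft_force: [-1.6, -1.5, 0.3]
opening: 0.0001
grip_force: 0.9
```

```bash
python3 w.py
```

```text
23.275 [ 0.53821358 -0.07300578  0.05027682] 0.00012545630671106827 yaw of y -93.85906228104776 [-118.5    1.5]
```

>>> {"method": "carry_out", "body": {"motion": [{"dx": 0.6,"dy": 0,"dz": 0,"roll": 0,"hand": -1},{"dx": 0.6,"dy": 0,"dz": 0,"roll": 0,"hand": -1},{"dx": 0.6,"dy": 0,"dz": 0,"roll": 0,"hand": -1},{"dx": 0.6,"dy": 0,"dz": 0,"roll": 0,"hand": -1},{"dx": 0.5,"dy": 0,"dz": 0,"roll": 0,"hand": -1},{"dx": 0.4,"dy": 0,"dz": 0,"roll": 0,"hand": -1},{"dx": 0.3,"dy": 0,"dz": 0,"roll": 0,"hand": -1},{"dx": 0.3,"dy": 0,"dz": 0,"roll": 0,"hand": -1}]}}

```text
t: 24.28
eef_pos: [0.5768, -0.0755, 0.0502]
eef_rot: [0.999, -0.034, -0.0, -0.0]
ft_force: [-1.3, -1.0, 0.3]
opening: 0.0003
grip_force: 0.8
```

>>> {"method": "carry_out", "body": {"motion": [{"dx": 0.3,"dy": 0,"dz": 0,"roll": 0,"hand": -1},{"dx": 0.2,"dy": 0,"dz": 0,"roll": 0,"hand": -1},{"dx": 0.2,"dy": 0,"dz": 0,"roll": 0,"hand": -1},{"dx": 0,"dy": 0,"dz": 0,"roll": 0,"hand": -1}]}}

```text
t: 24.78
eef_pos: [0.5839, -0.0759, 0.0503]
eef_rot: [0.999, -0.034, 0.0, -0.0]
ft_force: [-0.3, -1.2, 0.4]
opening: 0.0004
grip_force: 0.1
```

```bash
python3 w.py
```

```text
24.775 [ 0.58394632 -0.07592184  0.0502964 ] 0.0004374258097479141 yaw of y -93.8608935855177 [-72.6   1.7]
```

>>> {"method": "carry_out", "body": {"motion": [{"dx": 0.2,"dy": 0,"dz": 0,"roll": 0,"hand": -1},{"dx": 0.2,"dy": 0,"dz": 0,"roll": 0,"hand": -1},{"dx": 0,"dy": 0,"dz": 0,"roll": 0,"hand": -1}]}}

```text
t: 25.15
eef_pos: [0.5863, -0.076, 0.0502]
eef_rot: [0.999, -0.033, -0.002, -0.0]
ft_force: [-7.9, -0.4, 4.6]
opening: -0.0001
grip_force: 3.6
```

>>> {"method": "carry_out", "body": {"motion": [{"dx": 0.2,"dy": 0,"dz": 0,"roll": 0,"hand": -1},{"dx": 0.2,"dy": 0,"dz": 0,"roll": 0,"hand": -1},{"dx": 0,"dy": 0,"dz": 0,"roll": 0,"hand": -1}]}}

```text
t: 25.52
eef_pos: [0.5865, -0.076, 0.05]
eef_rot: [0.999, -0.033, -0.006, -0.001]
ft_force: [-23.2, -0.9, 18.7]
opening: 0.0001
grip_force: 11.6
```

```bash
python3 w.py
```

```text
25.525 [ 0.58653787 -0.07597801  0.05000279] 9.475840382541457e-05 yaw of y -93.80874379702573 [-70.    1.8]
```

The stop is felt at -70 mm, where home was predicted (-70.5). Backing off and checking.

>>> {"method": "carry_out", "body": {"motion": [{"dx": -1,"dy": 0,"dz": 0,"roll": 0,"hand": -1},{"dx": -3,"dy": 0,"dz": 0,"roll": 0,"hand": -1},{"dx": -4,"dy": 0,"dz": -3,"roll": 0,"hand": -1},{"dx": -4,"dy": 3,"dz": -5,"roll": 0,"hand": -1},{"dx": -3,"dy": 5,"dz": -5,"roll": 0,"hand": -1},{"dx": 0,"dy": 5,"dz": 0,"roll": 0,"hand": -1},{"dx": 0,"dy": 5,"dz": 0,"roll": 0,"hand": -1},{"dx": 0,"dy": 0,"dz": 0,"roll": 0,"hand": -1}]}}

```text
t: 26.52
eef_pos: [0.4412, -0.2374, 0.1659]
eef_rot: [0.999, -0.036, 0.001, 0.001]
ft_force: [0.3, 0.4, -0.3]
opening: 0.0002
grip_force: 0.0
```

Run:
```python
from rel import *
s=vision.read_camera('scene')[170:330,170:450,::-1];t=vision.read_camera('top')[140:290,225:400,::-1]
cv2.imwrite('pics/f.png',np.hstack([cv2.resize(s,(420,240)),cv2.resize(t,(350,240))]) if 0 else np.vstack([cv2.resize(s,(525,300),interpolation=cv2.INTER_CUBIC),cv2.resize(t,(525,300),interpolation=cv2.INTER_CUBIC)]))
```

```text
(no output)
```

View pics/f.png

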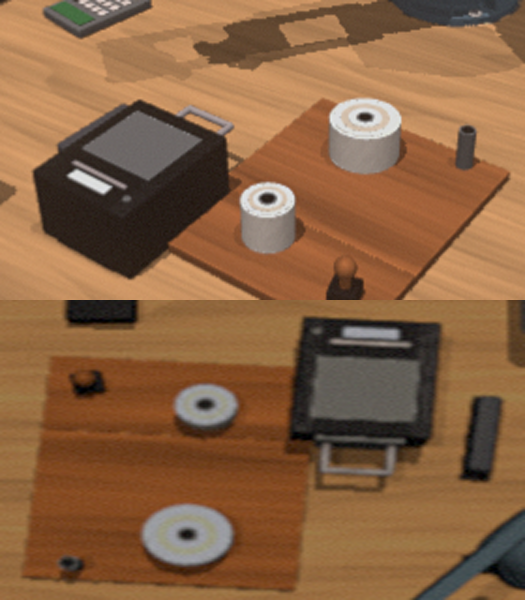

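The tray is home (bar at the predicted home pixel), with the small and large rolls standing and nothing else moved.

```bash
python3 -c "
from workcell import job
print(job.job_done())"
```

```text
the job is handed in; nothing more can be done
None
```

The job is handed in: the medium roll stands upright in the tray against the far wall and the tray is pushed fully home. The small and large rolls are still standing on the board, and nothing else near the printer and board had moved in the final pictures.

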